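# Fit the plate that matches the fixture's dowel pins

## Task

Three aluminium plates with a grey grip lie on the worktop; they differ only in how far apart their two holes are. Find the one whose holes match the two upright dowel pins of the steel fixture and set it over both pins, so that it lies flat on the fixture. The other two plates must finally lie flat on the worktop.

Things in the scene. Friction and masses are not known exactly. Their poses are not given: they have to be found in the camera images.
- fixture: fixed steel fixture: dark foot 164 (y) x 68 (x) x 8 mm, on it a bright pad 136 x 56 mm whose flat top, where the plate rests, is 24 mm above the worktop. Two upright 10 mm dowel pins at y = -40 and +40 mm on its centre line (80 mm apart), tapered tips 44 mm above the worktop. Origin: centre of the foot's underside, z up. Half a turn makes no difference
- plate_close: loose aluminium plate, 144 (y) x 60 (x) x 8 mm, about 0.2 kg, lying flat; two round 24 mm through holes on its long centre line, 54 mm apart centre to centre (the closest of the three, else all alike). A grey upright grip on its middle, 14 mm thick (x), 26 mm long (y), top 42 mm above the underside: pinch across the 14 mm from above. Origin: centre of the underside, z up. Half a turn makes no difference
- plate_middle: loose aluminium plate, 144 (y) x 60 (x) x 8 mm, about 0.2 kg, lying flat; two round 24 mm through holes on its long centre line, 80 mm apart centre to centre (the middle of the three, else all alike). A grey upright grip on its middle, 14 mm thick (x), 26 mm long (y), top 42 mm above the underside: pinch across the 14 mm from above. Origin: centre of the underside, z up. Half a turn makes no difference
- plate_far: loose aluminium plate, 144 (y) x 60 (x) x 8 mm, about 0.2 kg, lying flat; two round 24 mm through holes on its long centre line, 106 mm apart centre to centre (the widest of the three, else all alike). A grey upright grip on its middle, 14 mm thick (x), 26 mm long (y), top 42 mm above the underside: pinch across the 14 mm from above. Origin: centre of the underside, z up. Half a turn makes no difference
Mind the look-alikes: they are no part of the job. What is shaped like the fixture but green is not meant.

How it is judged:
By the outcome, as a careful person would: the job done as asked, in the order asked, and still so for the second after the job is handed in, with the robot touching nothing.
It also fails if it takes over 35 s, if anything falls off the work surface, if the arm or the gripper's body presses on something with over 40 N, if the wrist force passes 120 N, or if a joint passes its speed limit or range.

## Robot

A 6-joint arm with a two-finger parallel gripper is mounted at the origin on a cart in front of the work surface, level with it; the furniture and walls round the work are solid. World frame = base frame: x ahead of the robot, y to its left, z up, the work surface at z = 0. Lengths are in m, angles in degrees, forces in N, time in s.
With the tool pointing down it reaches from about 0.25 to 0.725 m from the base axis. Payload 9.7 kg.
Tool frame: the origin (TCP) lies midway between the tips of the shut fingers; the grasp point (between the pads) lies 19 mm behind it; z points along the fingers, y is the line along which they close (so a half turn about z gives the same grasp; the last joint's range is limited). The gripper opens to 85 mm and grips with 20 to 120 N. Pads are 22 mm wide; open, the fingers measure 114 mm over their backs; the gripper's body (76 mm by 85 mm) begins 54 mm behind the grasp point. The pads swing forward as they close: fully open they stand 13 mm farther back than shut.
Start: joints at [-68.468, 4.979, 10.078, 95.1, 0, 90], TCP at [0.202, -0.512, 0.231] pointing down, gripper open.
Joint ranges: [-179.16, 179.16], [-48.56, 103.87], [-65.8, 70.77], [-126.05, 130.52], [-82.76, 87.17], [-180, 180]. Speed limits (degrees/s): [127.2, 127.2, 147.25, 180, 180, 180].

## Interface

Orientations are given as [roll, pitch, yaw] about the fixed x, y, z axes, in that order (R = Rz(yaw) Ry(pitch) Rx(roll)).
In Python, from workcell import bot gives the robot as it stands.
- The arm moves only by the shell command python3 -m crank 'ROWS' [FORCE]. ROWS is JSON, a list of rows, each an object with "gripper": the finger opening in mm, from 0 to 85.4; "travel": the shift along the tool's x, y, z in mm, a list of three; "twist": the turn, a rotation vector about the tool's x, y, z in rad, a list of three. In form: [{"gripper": gripper, "travel": [tx, ty, tz], "twist": [rx, ry, rz]}, ...]. A call has 1 to 12 rows; each row shifts and turns the commanded pose from where the row before left it, along the tool's axes as they then stand; what a row does not reach is not made up. A row lasts 1/8 s, in which the tool goes at most 62.5 mm and 10.7 degrees, less where a joint would pass 70% of its speed; a pose out of reach is approached as far as the arm can. A call is refused whole if a number of a shift passes 62.5 or a number of a turn 0.188, either way. A call with a gripper value outside its range is refused whole. The fingers move at their own pace and stop on an object; FORCE is the grip in N (left out, the last holds). Time passes only in rows, so rows that do not move let the fingers close. It gives the time, the measured TCP pose, the force, the opening and the grip force at its end, in the units of the state.
- bot.get_obs(): the state, without advancing time (a new reading comes with each control period).
- bot.camera(name): name is "side" or "top"; returns the picture (384x512x3 uint8, red, green, blue); there is no depth.
- bot.calibration(name): a dict with "vfov" (degrees; the focal length in pixels is half the picture's height over the tangent of half this angle, whatever the lens; pixels are square), "cx", "cy" (the principal point, pixels), "k1" (the pictures are not rectified: a ray, as slopes to the right and down, at radius r is drawn at 1 + k1 r^2 times it, then the intrinsics apply), "camera_from_world" (4x4, takes a point from world to camera coordinates). Camera axes: x right, y down, z forward; pixel columns grow to the right and rows downward; lengths in m; the calibration is good to about 2 mm. A picture is of the moment at which its call begins. calibration takes no time and is no camera call.
- bot.job_done(): hands the job in; it is judged then, once.
The state is a dict: "time": time; "q": joint angles; "qd": joint speeds; "joint_efforts": joint torques, N m; "ee_pos": TCP position; "tcp_rot": TCP orientation; "wrist_force": force on the tool from outside, world axes, zero at the start; "torque": the same for the moment, N m; "opening": finger opening in m; "grasp_force": force on a finger pad.
Only numpy, scipy, OpenCV 4.12 (cv2) and the standard library are available. Lean on these libraries where they do the work, as an engineer would, in place of code of your own. Each camera call takes 0.05 s, during which the arm holds its last target. There are 200 camera calls.

## Working session

There is one attempt and no reset: what is moved stays moved. The work goes in short steps, Python scripts to look and compute and a shell command to move; the robot and the scene stay as the last step left them, time stands still between calls to the robot, and variables do not carry over. Pictures are saved under pics/ and viewed, at most 10 in all, crops included, and the job is handed in when it is done.

```bash
mkdir -p pics; python3 - <<'E'
from workcell import bot
import cv2
for n in("top","side"):
    cv2.imwrite(f"pics/{n}0.png",bot.camera(n)[:,:,::-1]); c=bot.calibration(n); print(n,c)
o=bot.get_obs(); print(o)
E
```

```text
top {'vfov': 53.81189172342344, 'cx': 253.12261655271433, 'cy': 188.7973252827495, 'k1': -0.04569902963609426, 'camera_from_world': array([[ 0.0043489 , -0.99996824,  0.00667938, -0.07356592],
       [-0.99766078, -0.00479435, -0.06819083,  0.55188044],
       [ 0.06822068, -0.0063672 , -0.99764994,  1.31629727],
       [ 0.        ,  0.        ,  0.        ,  1.        ]])}
side {'vfov': 43.71515022152953, 'cx': 251.70045912636104, 'cy': 192.9197875408288, 'k1': -0.11434230966911897, 'camera_from_world': array([[ 0.98347222, -0.18101327, -0.00407357, -0.52216925],
       [-0.11276581, -0.59476115, -0.79595417,  0.0557415 ],
       [ 0.14165547,  0.78325817, -0.60534318,  1.81348973],
       [ 0.        ,  0.        ,  0.        ,  1.        ]])}
{'time': 0.1, 'q': array([-6.84675518e+01,  5.00866567e+00,  1.00385826e+01,  9.51005702e+01,
        6.45281963e-04,  9.00007923e+01]), 'qd': array([ 0.06063511, -0.00549351,  0.09815684, -0.01279397,  0.01182957,
        0.00949302]), 'joint_efforts': array([ 4.93402695e-04, -5.21562874e+01,  4.65650225e+01,  1.62182125e-02,
        6.30840404e-06,  6.23927065e-06]), 'ee_pos': array([ 0.20178955, -0.51141431,  0.23064341]), 'tcp_rot': array([-1.79929347e+02, -6.44304513e-04,  2.15316551e+01]), 'wrist_force': array([-0.94770055,  1.1078523 ,  0.12939023]), 'torque': array([-0.02775713, -0.02624674, -0.02575064]), 'grasp_force': 0.0, 'opening': 0.08524720195725428}
```

View pics/top0.png

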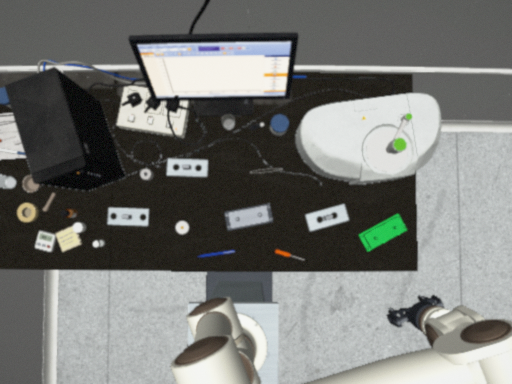

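View pics/side0.png

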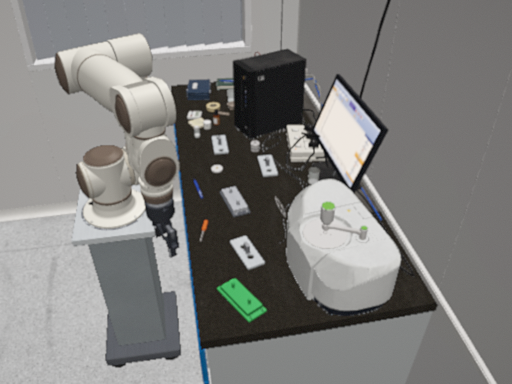

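The top view shows three plates at about (128,217), (187,168) and (326,217), the steel fixture at (248,216), and the green decoy at (383,232). Next I'll zoom in on the holes.

```bash
cat > h.py <<'E'
import numpy as np, cv2
from workcell import bot
def cal(n):
    c=bot.calibration(n); f=192/np.tan(np.radians(c["vfov"]/2)); return c,f,np.array(c["camera_from_world"])
def pix2w(n,uv,z):
    c,f,T=cal(n); K=np.array([[f,0,c["cx"]],[0,f,c["cy"]],[0,0,1]])
    # radial about ray slopes: same as opencv k1
    p=cv2.undistortPoints(np.array(uv,float).reshape(-1,1,2),K,np.array([c["k1"],0,0,0,0.]),None,None,None)[:,0]
    d=np.c_[p,np.ones(len(p))]@T[:3,:3]; o=-T[:3,:3].T@T[:3,3]
    return o+d*((z-o[2])/d[:,2])[:,None]
def w2pix(n,P):
    c,f,T=cal(n); K=np.array([[f,0,c["cx"]],[0,f,c["cy"]],[0,0,1]])
    return cv2.projectPoints(np.array(P,float).reshape(-1,1,3),cv2.Rodrigues(T[:3,:3])[0],T[:3,3],K,np.array([c["k1"],0,0,0,0.]))[0][:,0]
E
python3 - <<'E'
from h import *
t=cv2.imread("pics/top0.png"); 
cr=[cv2.resize(t[y-22:y+22,x-33:x+33],None,fx=6,fy=6,interpolation=cv2.INTER_CUBIC) for x,y in((128,217),(187,168),(326,217),(248,216))]
cv2.imwrite("pics/crop.png",np.vstack([np.hstack(cr[:2]),np.hstack(cr[2:])]))
g=cv2.cvtColor(t,cv2.COLOR_BGR2GRAY)
for (x,y),z in(((128,217),.008),((187,168),.008),((326,217),.008),((248,216),.024)):
    m=np.zeros_like(g); m[y-22:y+22,x-33:x+33]=g[y-22:y+22,x-33:x+33]
    b=((m>(110 if z<.01 else 85))*255).astype(np.uint8)
    cs=max(cv2.findContours(b,cv2.RETR_EXTERNAL,cv2.CHAIN_APPROX_NONE)[0],key=cv2.contourArea)
    w=pix2w("top",cs[:,0],z)[:,:2]
    r=cv2.minAreaRect((w*1000).astype(np.float32)); bx=cv2.boxPoints(r)
    e=max((bx[1]-bx[0],bx[2]-bx[1]),key=np.linalg.norm)
    print((x,y),np.round(r[0],1),np.round(r[1],1),"long axis deg",np.degrees(np.arctan2(e[1],e[0])).round(1))
E
```

```text
(128, 217) [454.  374.6] [ 63.8 147.1] long axis deg -89.7
(187, 168) [629.3 166.3] [147.1  63.5] long axis deg 88.1
(326, 217) [ 453.4 -332.8] [ 64.5 147.5] long axis deg -74.4
(248, 216) [454.6 -54.9] [ 64.7 160.6] long axis deg -79.4
```

View pics/crop.png

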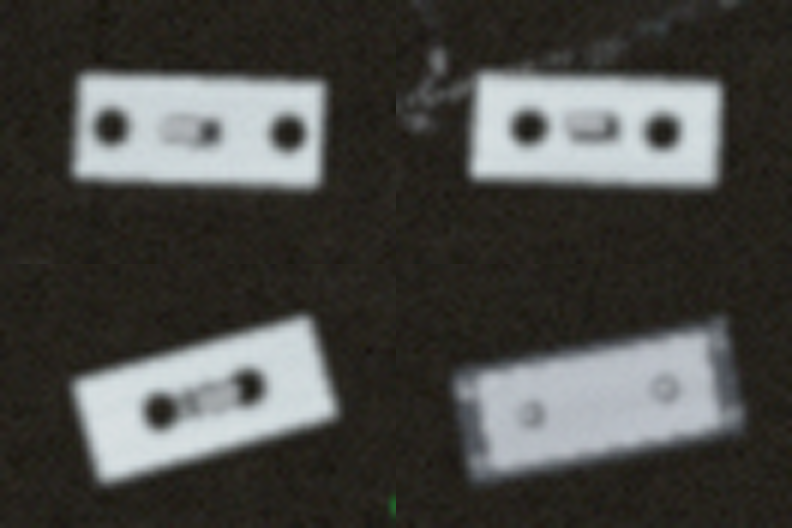

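Hole spacing relative to the 144 mm length gives: left (128,217) about 104 mm, so far; (187,168) about 79 mm, so **middle**; (326,217) close. I'll refine the middle plate and fixture poses, cross-check them in the side view and check the clearance to the monitor.

```bash
cat > fit.py <<'E'
from h import *
from scipy.optimize import minimize
# fit projected rectangle outline by maximising inside-outside contrast, both cameras
def fit(img,cam,x0,L,W,z,band=.005):
    g=cv2.GaussianBlur(cv2.cvtColor(img,cv2.COLOR_BGR2GRAY).astype(np.float32),(0,0),.6)
    s=np.linspace(-.42,.42,60)
    def pts(p,o):
        a=[(sg*(W/2+o),t*L) for sg in(-1,1) for t in s]+[(t*W,sg*(L/2+o)) for sg in(-1,1) for t in s]
        a=np.array(a); c,sn=np.cos(p[2]),np.sin(p[2])
        return np.c_[p[0]+a[:,0]*c-a[:,1]*sn,p[1]+a[:,0]*sn+a[:,1]*c,np.full(len(a),z)]
    def val(p,o):
        q=w2pix(cam,pts(p,o)).astype(np.float32); return cv2.remap(g,q[:,:1],q[:,1:],cv2.INTER_LINEAR).mean()
    r=minimize(lambda p:-(val(p,-band)-val(p,band)),x0,method="Nelder-Mead",options=dict(initial_simplex=np.array(x0)+np.array([[0,0,0],[.008,0,0],[0,.008,0],[0,0,.06]]),xatol=1e-5,fatol=1e-3))
    return r.x,-r.fun
E
python3 - <<'E'
from fit import *
for cam in("top","side"):
    im=cv2.imread(f"pics/{cam}0.png")
    for n,x0,L,W,z in(("mid",[.629,.166,-.033],.144,.06,.008),("fix pad",[.4546,-.055,.185],.136,.056,.024),("fix foot",[.4546,-.055,.185],.164,.068,.008)):
        p,c=fit(im,cam,x0,L,W,z); print(cam,n,np.round(p[:2]*1000,1),np.degrees(p[2]).round(2),"contrast",round(c,1))
    g=lambda n,x,y,s:np.round(w2pix(cam,[[x-s*np.sin(a),y+s*np.cos(a),z] for s in(-.04,.04) for z in(.024,.044)]),1)
# pins from top crop
u=lambda x,y:((x-396)/6+215-.4,(y-264)/6+194-.4)
print("pins z.04",pix2w("top",[u(531,414),u(666,389)],.040).round(4))
for z in(.0,.2,.4):print("monitor lower edge",z,pix2w("top",[[158,98],[290,98]],z).round(3).tolist())
print("side corner",[pix2w("side",[[352,185]],z).round(3).tolist() for z in(0,.1,.2)])
E
```

```text
top mid [629.  166.2] -2.03 contrast 129.1
top fix pad [454.6 -54.4] 11.12 contrast 86.6
top fix foot [454.3 -54.3] 11.12 contrast 73.5
side mid [627.6 169.3] -1.21 contrast 78.9
side fix pad [452.8 -51.3] 11.42 contrast 72.4
side fix foot [454.1 -43.4] 10.76 contrast 65.5
pins z.04 [[ 0.4473 -0.016   0.04  ]
 [ 0.462  -0.0937  0.04  ]]
monitor lower edge 0.0 [[0.884, 0.278, 0.0], [0.887, -0.204, 0.0]]
monitor lower edge 0.2 [[0.822, 0.228, 0.2], [0.824, -0.183, 0.2]]
monitor lower edge 0.4 [[0.759, 0.177, 0.4], [0.761, -0.162, 0.4]]
side corner [[[0.937, -0.03, 0.0]], [[0.878, -0.158, 0.1]], [[0.819, -0.285, 0.2]]]
```

Fits agree: middle plate at (629, 166.5) mm with yaw -2°, fixture at (454.5, -54.5) mm with yaw 11°. The pin spacing measures 79 mm, and the monitor is about 0.19 m beyond the plate. I'll write a helper that gives the remaining travel in tool axes, then start moving.

```bash
cat > go.py <<'E'
# usage: go.py x y z(mm) yaw(deg) -> remaining travel (mm, tool axes) and twist (rad)
import sys,numpy as np
from workcell import bot
from scipy.spatial.transform import Rotation as R
x,y,z,yaw=map(float,sys.argv[1:5]); o=bot.get_obs()
A=R.from_euler("xyz",o["tcp_rot"],degrees=True); B=R.from_euler("xyz",[180,0,yaw],degrees=True)
print("t",round(o["time"],2),"pos",(o["ee_pos"]*1000).round(1),"rot",o["tcp_rot"].round(1),"q",o["q"].round(0),"F",o["wrist_force"].round(1),"open",round(o["opening"]*1000,1),"grip",round(o["grasp_force"],1))
print("travel",A.inv().apply(np.array([x,y,z])-o["ee_pos"]*1000).round(1),"travel in target axes",B.inv().apply(np.array([x,y,z])-o["ee_pos"]*1000).round(1),"twist",(A.inv()*B).as_rotvec().round(3))
E
python3 -m crank '[{"gripper":60,"travel":[25,-18,1],"twist":[0,0,0]},{"gripper":60,"travel":[45,-33,2],"twist":[0,0,0]},{"gripper":60,"travel":[45,-33,2],"twist":[0,0,0]},{"gripper":60,"travel":[45,-33,2],"twist":[0,0,0]},{"gripper":60,"travel":[45,-33,2],"twist":[0,0,0]},{"gripper":60,"travel":[45,-33,2],"twist":[0,0,0]},{"gripper":60,"travel":[45,-33,2],"twist":[0,0,0]},{"gripper":60,"travel":[45,-33,2],"twist":[0,0,0]},{"gripper":60,"travel":[45,-33,2],"twist":[0,0,0]},{"gripper":60,"travel":[45,-33,2],"twist":[0,0,0]},{"gripper":60,"travel":[25,-18,2],"twist":[0,0,0]},{"gripper":60,"travel":[0,0,0],"twist":[0,0,0]}]'
python3 go.py 629 166.5 150 88
```

```text
time: 1.6
ee_pos: [0.5033, -0.0332, 0.2093]
tcp_rot: [-180.0, 0.1, 21.7]
wrist_force: [-0.4, -1.1, 0.3]
opening: 0.0602
grasp_force: 0.0
t 1.6 pos [503.3 -33.2 209.3] rot [-1.80e+02  1.00e-01  2.17e+01] q [ -4.  -2.   1.  93.   0. 155.] F [-0.4 -1.1  0.3] open 60.2 grip 0.0
travel [ 190.7 -139.    59.2] travel in target axes [204.  118.7  59.3] twist [-2.000e-03  1.000e-03 -1.157e+00]
```

```bash
python3 -m crank '[{"gripper":60,"travel":[38,-28,10],"twist":[0,0,0]},{"gripper":60,"travel":[38,-28,10],"twist":[0,0,0]},{"gripper":60,"travel":[38,-28,10],"twist":[0,0,0]},{"gripper":60,"travel":[38,-28,10],"twist":[0,0,0]},{"gripper":60,"travel":[38,-27,10],"twist":[0,0,-0.165]},{"gripper":60,"travel":[0,0,0],"twist":[0,0,-0.165]},{"gripper":60,"travel":[0,0,0],"twist":[0,0,-0.165]},{"gripper":60,"travel":[0,0,0],"twist":[0,0,-0.165]},{"gripper":60,"travel":[0,0,0],"twist":[0,0,-0.165]},{"gripper":60,"travel":[0,0,0],"twist":[0,0,-0.165]},{"gripper":60,"travel":[0,0,0],"twist":[0,0,-0.165]},{"gripper":60,"travel":[0,0,0],"twist":[0,0,0]}]'
python3 go.py 629 166.5 15 88
```

```text
time: 3.1
ee_pos: [0.6285, 0.1629, 0.1603]
tcp_rot: [-180.0, 0.0, 87.6]
wrist_force: [-0.2, 0.8, -0.4]
opening: 0.0599
grasp_force: 0.0
t 3.1 pos [628.5 162.9 160.3] rot [-180.     0.    87.6] q [ 15.  18.  17.  89.  -0. 107.] F [-0.2  0.8 -0.4] open 59.9 grip 0.0
travel [  3.6   0.4 145.3] travel in target axes [  3.6   0.4 145.3] twist [-0.     0.    -0.007]
```

```bash
python3 -m crank '[{"gripper":60,"travel":[3.6,0.4,30],"twist":[0,0,-0.007]},{"gripper":60,"travel":[0,0,35],"twist":[0,0,0]},{"gripper":60,"travel":[0,0,30],"twist":[0,0,0]},{"gripper":60,"travel":[0,0,25],"twist":[0,0,0]},{"gripper":60,"travel":[0,0,15],"twist":[0,0,0]},{"gripper":60,"travel":[0,0,8],"twist":[0,0,0]},{"gripper":60,"travel":[0,0,0],"twist":[0,0,0]},{"gripper":60,"travel":[0,0,0],"twist":[0,0,0]}]'
python3 go.py 629 166.5 15 88
python3 - <<'E'
from h import *
cv2.imwrite("pics/side1.png",cv2.resize(bot.camera("side")[100:220,200:340,::-1],None,fx=5,fy=5,interpolation=cv2.INTER_CUBIC))
E
```

```text
time: 4.1
ee_pos: [0.6297, 0.1679, 0.0184]
tcp_rot: [179.9, -0.0, 88.1]
wrist_force: [0.8, 0.1, 0.2]
opening: 0.06
grasp_force: 0.0
t 4.1 pos [629.7 167.9  18.4] rot [179.9  -0.   88.1] q [ 15.  20.   4.  74.   0. 107.] F [0.8 0.1 0.2] open 60.0 grip 0.0
travel [-1.4 -0.7  3.4] travel in target axes [-1.4 -0.7  3.4] twist [ 0.001 -0.     0.002]
```

View pics/side1.png

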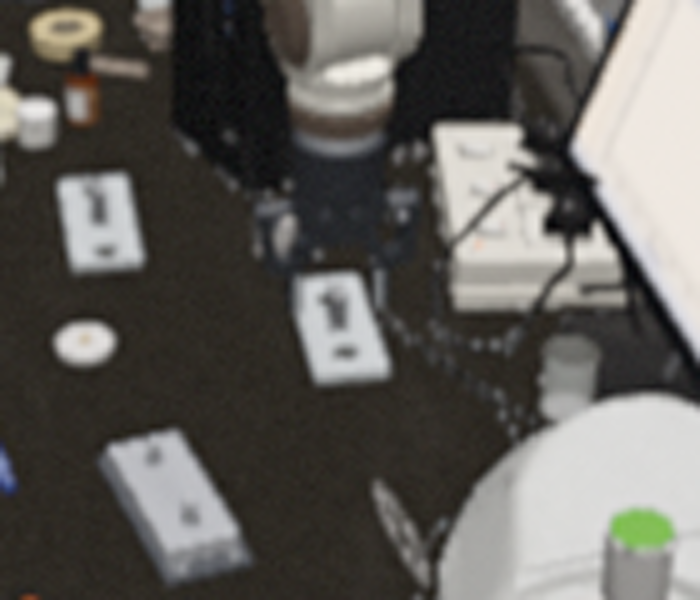

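The fingers straddle the plate's grip on its short sides, with the gripper body in line with it. I'll close and check that the opening stops near 14 mm.

```bash
python3 -m crank '[{"gripper":60,"travel":[-1.4,-0.7,2],"twist":[0,0,0]},{"gripper":30,"travel":[0,0,0],"twist":[0,0,0]},{"gripper":30,"travel":[0,0,0],"twist":[0,0,0]},{"gripper":5,"travel":[0,0,0],"twist":[0,0,0]},{"gripper":5,"travel":[0,0,0],"twist":[0,0,0]},{"gripper":5,"travel":[0,0,0],"twist":[0,0,0]},{"gripper":5,"travel":[0,0,0],"twist":[0,0,0]},{"gripper":5,"travel":[0,0,0],"twist":[0,0,0]}]' 50
python3 go.py 629 166.5 120 88
```

```text
time: 5.15
ee_pos: [0.6286, 0.1664, 0.0155]
tcp_rot: [180.0, -0.0, 88.1]
wrist_force: [0.7, 0.9, 2.4]
opening: 0.0131
grasp_force: 49.6
t 5.15 pos [628.6 166.4  15.5] rot [180.   -0.   88.1] q [ 15.  20.   3.  74.   0. 107.] F [0.7 0.9 2.4] open 13.1 grip 49.6
travel [ 1.000e-01  4.000e-01 -1.045e+02] travel in target axes [ 1.000e-01  4.000e-01 -1.045e+02] twist [ 0.    -0.     0.002]
```

Gripped at 13.1 mm, 50 N. Now lift and carry.

```bash
python3 -m crank '[{"gripper":5,"travel":[0,0,-20],"twist":[0,0,0]},{"gripper":5,"travel":[0,0,-40],"twist":[0,0,0]},{"gripper":5,"travel":[0,0,-40],"twist":[0,0,0]},{"gripper":5,"travel":[-18,-13,0],"twist":[0,0,0]},{"gripper":5,"travel":[-36,-26,0],"twist":[0,0,0]},{"gripper":5,"travel":[-40,-30,0],"twist":[0,0,0]},{"gripper":5,"travel":[-40,-30,0],"twist":[0,0,0]},{"gripper":5,"travel":[-40,-30,0],"twist":[0,0,0]},{"gripper":5,"travel":[-36,-26,0],"twist":[0,0,-0.075]},{"gripper":5,"travel":[0,0,0],"twist":[0,0,-0.075]},{"gripper":5,"travel":[0,0,0],"twist":[0,0,-0.075]},{"gripper":5,"travel":[0,0,0],"twist":[0,0,0]}]'
python3 go.py 454.5 -54.5 75 101
```

```text
time: 6.65
ee_pos: [0.4665, -0.0385, 0.1162]
tcp_rot: [180.0, 0.0, 101.0]
wrist_force: [0.1, -0.7, -1.4]
opening: 0.0134
grasp_force: 49.4
t 6.65 pos [466.5 -38.5 116.2] rot [180.   0. 101.] q [ -5.  -7. -14.  83.   0.  74.] F [ 0.1 -0.7 -1.4] open 13.4 grip 49.4
travel [-13.4 -14.9  41.2] travel in target axes [-13.4 -14.8  41.2] twist [ 0.001  0.    -0.001]
```

```bash
python3 -m crank '[{"gripper":5,"travel":[-7,-8,0],"twist":[0,0,0]},{"gripper":5,"travel":[-6.4,-6.9,15],"twist":[0,0,0]},{"gripper":5,"travel":[0,0,20],"twist":[0,0,0]},{"gripper":5,"travel":[0,0,5],"twist":[0,0,0]},{"gripper":5,"travel":[0,0,0],"twist":[0,0,0]},{"gripper":5,"travel":[0,0,0],"twist":[0,0,0]}]'
python3 go.py 454.5 -54.5 39.5 101
python3 - <<'E'
from h import *
t=bot.camera("top")[:,:,::-1]; s=bot.camera("side")[:,:,::-1]
cv2.imwrite("pics/t2.png",t);cv2.imwrite("pics/s2.png",s)
f=lambda a:cv2.resize(a,(396,396),interpolation=cv2.INTER_CUBIC)
cv2.imwrite("pics/c2.png",np.hstack([f(t[180:246,215:281]),f(s[165:231,200:266])]))
E
```

```text
time: 7.4
ee_pos: [0.4548, -0.0544, 0.0759]
tcp_rot: [180.0, 0.0, 101.0]
wrist_force: [0.0, -0.6, -0.9]
opening: 0.0132
grasp_force: 49.3
t 7.4 pos [454.8 -54.4  75.9] rot [180.   0. 101.] q [ -7.  -8. -20.  78.  -0.  72.] F [ 0.  -0.6 -0.9] open 13.2 grip 49.3
travel [ 0.  -0.3 36.4] travel in target axes [-0.  -0.3 36.4] twist [ 0.001  0.    -0.   ]
```

View pics/c2.png

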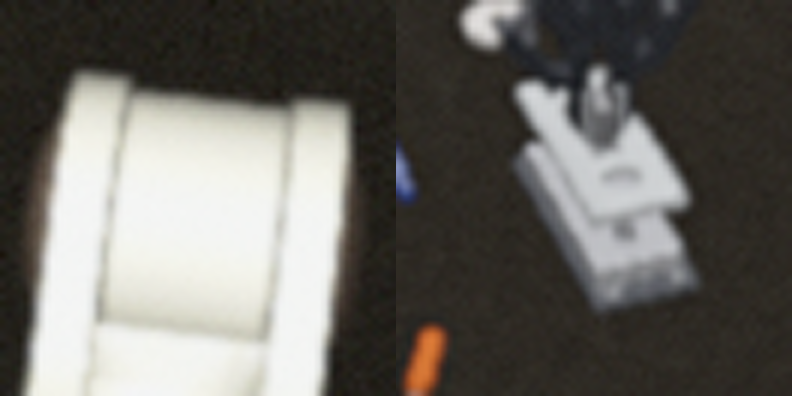

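The top view is blocked by the arm. The side view shows the plate level above the fixture, with the near hole at about (237.7,194.7) and the near pin at about (238,203.3). I'll check both against predicted pixels.

```bash
python3 - <<'E'
from fit import *
a=np.radians(11)
for s in(-.04,):
  b=np.array([.4545-s*np.sin(a),-.0545+s*np.cos(a)])
  for n,z in(("hole top",.0684),("hole bot",.0604),("tip",.044),("pin base",.024)): print(n,w2pix("side",[[*b,z]]).round(1))
# where the hole and pin measured fall at these heights
print("hole",pix2w("side",[[237.7,194.7]],.0664)*1000,"pin",pix2w("side",[[238,203.3]],.036)*1000,"nominal",b*1000)
im=cv2.imread("pics/s2.png"); im0=cv2.imread("pics/side0.png")
E
```

```text
hole top [[237.9 194.3]]
hole bot [[237.9 196. ]]
tip [[238.  199.5]]
pin base [[238.1 203.7]]
hole [[461.46943991 -93.67487657  66.4       ]] pin [[ 459.895987   -106.33198423   36.        ]] nominal [462.13235982 -93.76508734]
```

The hole and the visible pin foot both match prediction within half a pixel. Lowering gently.

```bash
python3 -m crank '[{"gripper":5,"travel":[0,-0.3,8],"twist":[0,0,0]},{"gripper":5,"travel":[0,0,8],"twist":[0,0,0]},{"gripper":5,"travel":[0,0,6],"twist":[0,0,0]},{"gripper":5,"travel":[0,0,5],"twist":[0,0,0]},{"gripper":5,"travel":[0,0,4],"twist":[0,0,0]},{"gripper":5,"travel":[0,0,3],"twist":[0,0,0]},{"gripper":5,"travel":[0,0,1],"twist":[0,0,0]},{"gripper":5,"travel":[0,0,0],"twist":[0,0,0]},{"gripper":5,"travel":[0,0,0],"twist":[0,0,0]}]'
python3 go.py 454.5 -54.5 39.5 101
```

```text
time: 8.62
ee_pos: [0.4543, -0.0545, 0.0405]
tcp_rot: [180.0, 0.0, 101.0]
wrist_force: [0.0, -0.5, -2.2]
opening: 0.013
grasp_force: 49.3
t 8.62 pos [454.3 -54.5  40.5] rot [180.   0. 101.] q [ -7.  -7. -23.  74.   0.  72.] F [ 0.  -0.5 -2.2] open 13.0 grip 49.3
travel [-0.1  0.2  1. ] travel in target axes [-0.1  0.2  1. ] twist [0. 0. 0.]
```

```bash
python3 -m crank '[{"gripper":5,"travel":[0,0,1],"twist":[0,0,0]},{"gripper":5,"travel":[0,0,0],"twist":[0,0,0]},{"gripper":20,"travel":[0,0,0],"twist":[0,0,0]},{"gripper":45,"travel":[0,0,0],"twist":[0,0,0]},{"gripper":45,"travel":[0,0,0],"twist":[0,0,0]},{"gripper":45,"travel":[0,0,-10],"twist":[0,0,0]},{"gripper":45,"travel":[0,0,-40],"twist":[0,0,0]},{"gripper":45,"travel":[0,0,-50],"twist":[0,0,0]},{"gripper":45,"travel":[-40,0,-20],"twist":[0,0,0]},{"gripper":45,"travel":[-60,0,0],"twist":[0,0,0]},{"gripper":45,"travel":[-60,0,0],"twist":[0,0,0]},{"gripper":45,"travel":[-60,0,0],"twist":[0,0,0]}]'
python3 -m crank '[{"gripper":45,"travel":[-50,0,0],"twist":[0,0,0]},{"gripper":45,"travel":[-20,0,0],"twist":[0,0,0]},{"gripper":45,"travel":[0,0,0],"twist":[0,0,0]}]'
python3 - <<'E'
from fit import *
t=bot.camera("top")[:,:,::-1]; s=bot.camera("side")[:,:,::-1]
cv2.imwrite("pics/t3.png",t);cv2.imwrite("pics/s3.png",s)
for n,i in(("top",t),("side",s)):
  for z in (.032,): p,c=fit(np.ascontiguousarray(i),n,[.4545,-.0545,.19],.144,.06,z); print(n,p[:2]*1000,np.degrees(p[2]),c)
f=lambda a:cv2.resize(a,(396,396),interpolation=cv2.INTER_CUBIC)
cv2.imwrite("pics/c3.png",np.hstack([f(t[180:246,215:281]),f(s[165:231,200:266])]))
E
```

```text
time: 10.12
ee_pos: [0.4965, -0.2724, 0.1603]
tcp_rot: [179.9, 0.0, 101.0]
wrist_force: [1.0, -0.2, 0.2]
opening: 0.045
grasp_force: 0.0
time: 10.5
ee_pos: [0.5094, -0.3403, 0.1592]
tcp_rot: [-180.0, -0.0, 100.9]
wrist_force: [-0.1, -0.1, -0.2]
opening: 0.045
grasp_force: 0.0
top [453.17661866 -54.12561431] 11.088361697429354 106.62068939208984
side [451.12629009 -50.33620686] 10.101053730413184 79.687744140625
```

View pics/c3.png

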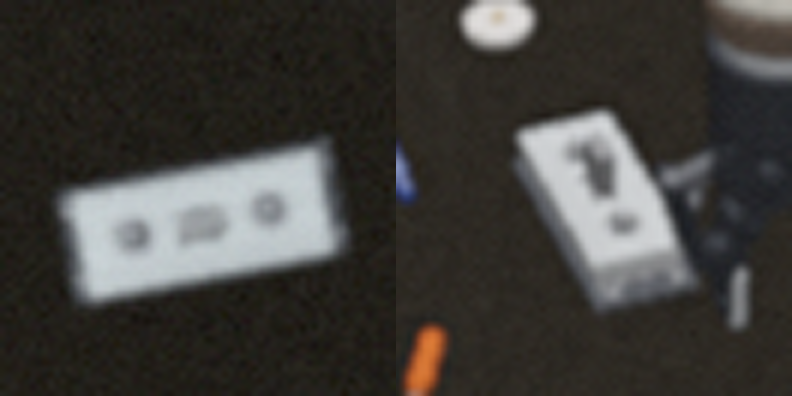

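View pics/s3.png

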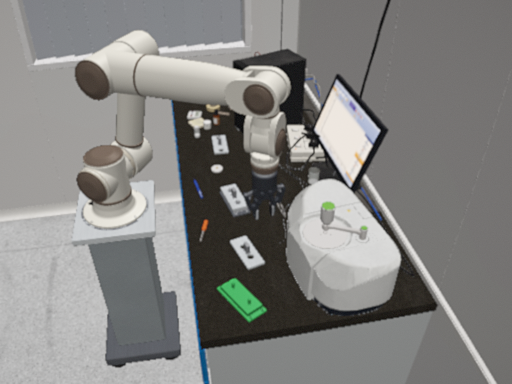

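The plate lies flat over the fixture. In the crops, pins show in both holes (top view about (237,219) and (260,215)). The other two plates are still flat on the worktop at (220,145) and (247,252) in the side view, and the gripper is clear at 0.16 m.

```bash
python3 -c "from workcell import bot; print(bot.job_done())"
```

```text
the job is handed in; nothing more can be done
None
```

I set the middle plate (80 mm hole spacing) flat over both pins of the steel fixture, left the other two plates untouched and flat on the worktop, and handed the job in at about 10.6 s.

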